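# Park the pipette and hold the tip box open

### The arm

A 6-joint arm with a two-finger parallel gripper is mounted at the origin on the work surface. World frame = base frame: x ahead of the robot, y to its left, z up, the work surface at z = 0. Lengths are in m, angles in rad, forces in N, time in s.
With the tool pointing down it reaches from about 0.375 to 0.975 m from the base axis. Payload 3.8 kg.
Tool frame: the origin (TCP) lies at the very end of the fingers, on their centre line; the grasp point (between the pads) lies 19 mm behind it; z points along the fingers, y is the direction in which the jaws open and shut (so a half turn about z gives the same grasp; the last joint's range is limited). The gripper opens to 85 mm and grips with 20 to 120 N. Pads are 22 mm wide; open, the fingers measure 114 mm over their backs; the gripper's body (76 mm by 85 mm) begins 54 mm behind the grasp point. The pads swing forward as they close: fully open they stand 13 mm farther back than shut.
Start: joints at [1.112, 0.264, 1.604, -0, 1.274, -0.037], TCP at [0.276, 0.616, 0.204] pointing down, gripper open.
Joint ranges: [-2.63, 2.63], [-0.94, 2.18], [0.31, 2.57], [-1.31, 4.45], [0, 2.66], [-2.55, 2.55]. Speed limits (rad/s): [2.57, 2.57, 3.14, 3.14, 3.14, 3.14].

### API

Orientations are given as a rotation vector (axis times angle).
In Python, from workcell import status, read_camera, camera_info, order gives the robot as it stands.
- The arm moves only by the tool move_arm, never from a script. Its argument "deltas" is a list of rows, each a list of 3 entries, a list of its own where there are three numbers: the turn, a rotation vector about the world's x, y, z as a fraction of full scale, then the shift along the world's x, y, z as a fraction of full scale, then the closure, from -1 (fully open) to 1 (shut), so that 0 is half open. A call has 1 to 20 rows; each row is the pose to reach, as a shift and turn from the pose commanded when the call began; what a row does not reach only later rows make up. Full scale, the value 1, is 0.1 m for a shift and pi/2 rad for a turn. A row lasts 1/8 s, in which the tool goes at most 62.5 mm and 10.7 degrees, less where a joint would pass 70% of its speed; a pose out of reach is approached as far as the arm can. A call with a number of a shift or a turn outside -1 to 1 is refused whole. A call with a gripper value outside its range is refused whole. The fingers move at their own pace and stop on an object; "grip_force" is the grip in N (left out, the last holds). Time passes only in rows, so rows that repeat a pose let the fingers close. It gives the time, the measured TCP pose, the force and the opening at its end, in the units of the state.
- status.read_state(): the state, without advancing time (a new reading comes with each control period).
- read_camera(name): name is "side" or "top"; returns (picture, depth): 400x640x3 uint8, red, green, blue; 400x640 float32, m along the optical axis (not along the pixel's ray), 0 where there is no reading.
- camera_info(name): a dict with "K" (3x3 intrinsics, pixels), "D" ([k1, k2, p1, p2, k3] as OpenCV has them; the pictures are not rectified), "R" (3x3) and "t" (3): a world point X has camera coordinates R X + t. Camera axes: x right, y down, z forward; pixel columns grow to the right and rows downward; lengths in m; the calibration is good to about 2 mm. A picture is of the moment at which its call begins. camera_info takes no time and is no camera call.
- order.finish_job(): hands the job in, once; it reports no verdict.
The state is a dict: "time": time; "q": joint angles; "joint_vel": joint speeds; "joint_torque": joint torques, N m; "tool_pos": TCP position; "tcp_rot": TCP orientation; "wrist_force": force on the tool from outside, world axes, zero at the start; "torque": the same for the moment, N m; "width": opening from 0.0 (shut) to 1.0 (fully open).
Only numpy, scipy, OpenCV 4.12 (cv2) and the standard library are available. Lean on these libraries where they do the work, as an engineer would, in place of code of your own. Each camera call takes 0.05 s, during which the arm holds its last target. There are 200 camera calls.

### The job

Your colleague across the bench is about to fit tips. First pick the pipette up off the bench and lay it gently, not dropped, into its rest so that it sits level, with its thick grip down in the wide saddle and its thin shaft down in the narrow one, and let go of it; then lift the hinged lid of the tip box (its thumb tab is the place to take it) and hold it open at 60 degrees from closed, so that it still shields the tips, never letting it swing upright. Finish while holding the lid there with the gripper (it falls shut if let go), and leave everything else on the bench where it stands.

Things in the scene. Friction and masses are not known exactly. Their poses are not given: they have to be found in the camera images.
- pipette: loose pipette, 253 mm long, about 90 g, light grey, blue ring and plunger button, lying level. Origin on its axis at the balance point (14 mm up as it lies); x to the nozzle, z up. x -75 to +50 mm: eight-sided grip, 28 mm across flats (one pair at y +-14): grasp here near x = 0. x +68 to +130: straight 13 mm shaft. Button reaches x -101. A finger hook sticks out to y +37 at x -70 to -43.
- pipette_nozzle (a point): tip of the pipette's nozzle, on its axis, 152 mm from its origin
- rest: fixed pipette rest: grey base plate 200 x 76 x 8 mm (x -75 to +125) with two white uprights that end in V saddles. Origin on the bench at mid width; x points from the wide saddle to the narrow one, z up. A pipette seated in both lies level, its axis 75 mm above the bench, its x along the rest's x and its origin above this one (18 mm either way along x still seats).
- saddle_wide (a point): bottom of the wide V (90 degrees, opens upward, for the grip): rest frame x -45, z 55 mm; 10 mm thick along x, open 51 mm wide at its top, 81 mm above the bench
- saddle_narrow (a point): bottom of the narrow V (90 degrees, opens upward, for the shaft): rest frame x +95, z 66 mm; 10 mm thick along x, open 34 mm wide at its top, 83 mm above the bench
- tipbox: fixed tip box: white base 84 x 122 mm, 70 high, in a steel holder 108 x 146 mm with an 18 mm rim, blue tips on its deck. Origin on the bench under its centre; z up, y along the hinge, x from the hinge side (roughly facing the robot) to the thumb-tab side. Its translucent blue lid is a hollow cover 84 x 122 mm, 34 high, top 104 mm above the bench when closed.
- lid_hinge (a point): middle of the lid's hinge line, on the box's -x side (box frame x -44, y 0, z 70 mm); the line runs along the box's y
- lid_tab (a point): grip point of the lid's dark-blue thumb tab, amid its free edge; moves with the lid. Closed: box frame x +57, y 0, z 83 mm (101 mm out from the hinge line, 13 above). The tab is 26 mm wide (along y), 12 high, stands 28 mm out of the lid's front wall; this point is its mid width and height, 15 mm from the wall. Pinched across its width from above, it can turn between the fingers as the lid swings.
- lid (a joint): opening angle of the lid in rad: 0 closed, growing as the tab rises and swings back over the hinge towards the robot; 1.571 is upright. The lid weighs 60 g on a nearly free hinge and falls shut when let go below upright.
- sample0: bystander: pale yellow sample bottle with red cap, 68 mm diameter, 165 mm high; origin under its centre
- sample1: bystander: sample bottle like sample0
- sample2: bystander: sample bottle like sample0
- vial0: bystander: small clear vial with white cap, 38 mm diameter, 62 mm high; origin under its centre
- vial1: bystander: vial like vial0
- dish0: bystander: closed culture dish, 92 mm diameter, 16 mm high; origin under its centre
- dish1: bystander: dish like dish0
- dish2: bystander: dish like dish0
Mind the look-alikes: they are no part of the job. There is more than one size of the tipbox; the job needs the middle-sized. Leave any green look-alike of the rest alone.

How it is judged:
By the outcome, as a careful person would: the job done as asked, in the order asked, and still so for the second after the job is handed in, while the arm keeps its last pose, push and grip.
It also fails if it takes over 51 s, if anything falls off the work surface, if the arm or the gripper's body presses on something with over 40 N, if the wrist force passes 120 N, or if a joint passes its speed limit or range.

## Working session

There is one attempt and no reset: what is moved stays moved. The work goes in short steps, Python scripts to look and compute and a tool call to move; the robot and the scene stay as the last step left them, time stands still between calls to the robot, and variables do not carry over. Pictures are saved under pics/ and viewed, about 8 in all and at most 12, crops included, and the job is handed in when it is done.

Besides the shell and the picture viewer there is one more tool, called after "Emit:" as name(argument=value, ...), one argument or row to a line, values as JSON. move_arm: Moves the arm, as the interface text tells. Its arguments: {"type":"object","properties":{"deltas":{"type":"array","items":{"type":"array"}},"grip_force":{"type":"number"}},"required":["deltas"]}

```bash
mkdir -p pics
cat > h.py <<'E'
import numpy as np, cv2
from workcell import status, read_camera, camera_info, order
def grab(n):
    p,d=read_camera(n); np.savez(f'{n}.npz',p=p,d=d); return p,d
def load(n):
    z=np.load(f'{n}.npz'); return z['p'],z['d']
def ray(n,uv):
    c=camera_info(n);K,D,R,t=[np.array(c[k],float) for k in('K','D','R','t')]
    x=cv2.undistortPoints(np.array(uv,float).reshape(-1,1,2),K,D).reshape(-1,2)
    d=np.c_[x,np.ones(len(x))]@R; return -R.T@t.ravel(),d
def onplane(n,uv,z):
    o,d=ray(n,uv); return o+d*((z-o[2])/d[:,2])[:,None]
def cloud(n,uv,dep):
    uv=np.array(uv); o,d=ray(n,uv); return o+d*dep[uv[:,1],uv[:,0]][:,None]
def proj(n,X):
    c=camera_info(n);K,D,R,t=[np.array(c[k],float) for k in('K','D','R','t')]
    return cv2.projectPoints(np.array(X,float).reshape(-1,3),cv2.Rodrigues(R)[0],t,K,D)[0].reshape(-1,2)
E
python3 - <<'E'
from h import *
for n in('top','side'):
    p,d=grab(n); cv2.imwrite(f'pics/{n}0.png',cv2.resize(p[:,:,::-1],(800,500))); c=camera_info(n); R=np.array(c['R']);print(n,-R.T@np.array(c['t']).ravel(),R.round(2).tolist(),np.round(c['K'],0).tolist())
print(status.read_state())
E
```

```text
top [ 0.35501042 -0.03464179  1.40998287] [[-0.02, -1.0, -0.01], [-0.99, 0.02, -0.12], [0.12, 0.01, -0.99]] [[371.0, 0.0, 319.0], [0.0, 371.0, 199.0], [0.0, 0.0, 1.0]]
side [0.42407614 1.13376039 1.04103723] [[-1.0, -0.07, -0.02], [-0.03, 0.63, -0.78], [0.07, -0.78, -0.63]] [[383.0, 0.0, 319.0], [0.0, 383.0, 190.0], [0.0, 0.0, 1.0]]
{'time': 0.1, 'q': array([ 1.11209380e+00,  2.64706374e-01,  1.60526292e+00,  3.65059627e-06,
        1.27370088e+00, -3.68722568e-02]), 'joint_vel': array([-0.00021307, -0.0026318 , -0.00092609, -0.00137875,  0.00107474,
        0.00064518]), 'joint_torque': array([-5.26518634e-04, -5.16706359e+01, -3.68591738e+01, -6.99610678e-05,
        6.31294388e-03, -3.10815574e-05]), 'tool_pos': array([0.27602652, 0.61518404, 0.20325358]), 'tcp_rot': array([-0.65760157, -3.07147068,  0.00316183]), 'wrist_force': array([ 0.77379099, -0.35892352,  0.01644172]), 'torque': array([-0.0105439 , -0.02570353,  0.04689737]), 'width': 0.9992708002807587}
```

View pics/top0.png

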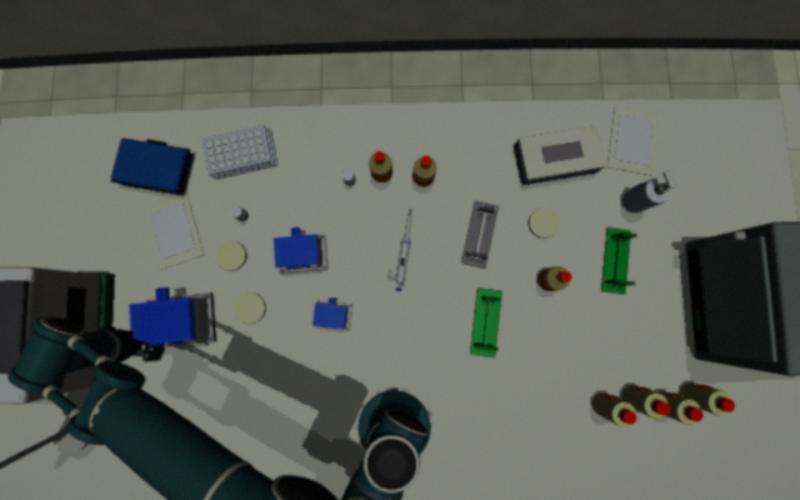

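View pics/side0.png

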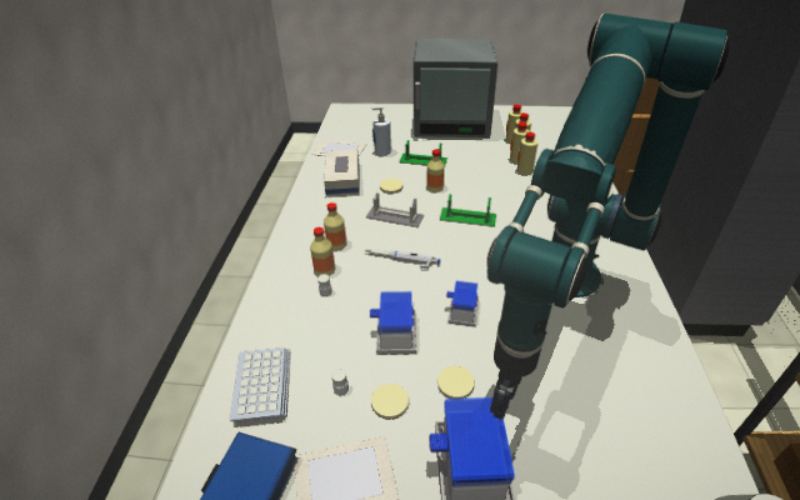

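Candidates (800-px top picture):
- Tip boxes: large (163,318), middle (298,250), small (331,315). The dark-blue case at (152,165) is not one.
- Rests: grey (480,233), green (485,322) and (617,260).
- Pipette: only (403,250).

I choose the middle box and the grey rest, and check both in a crop.

Run:
```python
from h import *
p,d=load('top'); 
c=p[155:285,205:405,::-1]; cv2.imwrite('pics/crop.png',cv2.convertScaleAbs(cv2.resize(c,(800,520),interpolation=cv2.INTER_CUBIC),alpha=1.3))
hsv=cv2.cvtColor(p,cv2.COLOR_RGB2HSV)
# lid tops
blue=cv2.inRange(hsv,(110,120,60),(130,255,255))
n,l,s,ce=cv2.connectedComponentsWithStats(blue)
for i in range(1,n):
    if s[i,4]<100: continue
    v,u=np.where(l==i); P=cloud('top',np.c_[u,v],d); zt=np.percentile(P[:,2],90)
    print('blue',ce[i].round(),s[i,4],'z90',zt.round(3))
    T=P[P[:,2]>zt-.008]
    print('  rect',cv2.minAreaRect((T[:,:2]*1000).astype(np.float32)))
# heights map of the crop
vv,uu=np.mgrid[155:285,205:405]; P=cloud('top',np.c_[uu.ravel(),vv.ravel()],d)
print('pip/bench z med',np.median(P[:,2]))
def reg(u0,u1,v0,v1,z0,z1):
    m=(uu.ravel()>=u0)&(uu.ravel()<u1)&(vv.ravel()>=v0)&(vv.ravel()<v1)&(P[:,2]>z0)&(P[:,2]<z1); return P[m]
A=reg(305,335,163,236,.006,.06);print('pipette',len(A),cv2.minAreaRect((A[:,:2]*1000).astype(np.float32)),A.mean(0))
B=reg(365,402,158,216,.004,.012);print('base',len(B),cv2.minAreaRect((B[:,:2]*1000).astype(np.float32)))
C=reg(365,402,158,216,.03,.12);print('upr',len(C),C[:,2].max());print(C[np.argsort(C[:,0])].round(3).tolist()[::6])
```

```text
blue [237. 200.] 898 z90 0.108
  rect ((473.0618896484375, 140.73329162597656), (406.6625061035156, 115.74057006835938), 71.94097137451172)
blue [129. 256.] 1720 z90 0.147
  rect ((354.92657470703125, 345.35107421875), (116.45943450927734, 755.4764404296875), 6.257298946380615)
blue [264. 252.] 487 z90 0.081
  rect ((326.2535705566406, 94.51301574707031), (256.10693359375, 66.64038848876953), 87.9671630859375)
pip/bench z med 0.0016664761516111959
pipette 454 ((526.8265380859375, -28.12188720703125), (110.07942962646484, 276.7507629394531), 89.01297760009766) [ 0.50334835 -0.03426128  0.02164551]
base 782 ((568.3480834960938, -272.67486572265625), (138.90797424316406, 221.5746612548828), 87.82719421386719)
upr 137 0.08962743014560925
[[0.488, -0.283, 0.055], [0.489, -0.278, 0.042], [0.492, -0.283, 0.078], [0.494, -0.257, 0.036], [0.495, -0.261, 0.056], [0.497, -0.273, 0.071], [0.498, -0.241, 0.07], [0.499, -0.253, 0.058], [0.501, -0.23, 0.044], [0.502, -0.227, 0.066], [0.505, -0.229, 0.077], [0.507, -0.232, 0.084], [0.626, -0.305, 0.068], [0.628, -0.303, 0.078], [0.629, -0.301, 0.072], [0.631, -0.29, 0.03], [0.632, -0.278, 0.08], [0.632, -0.297, 0.076], [0.634, -0.29, 0.07], [0.635, -0.275, 0.03], [0.636, -0.3, 0.078], [0.638, -0.291, 0.067], [0.641, -0.272, 0.073]]
```

View pics/crop.png

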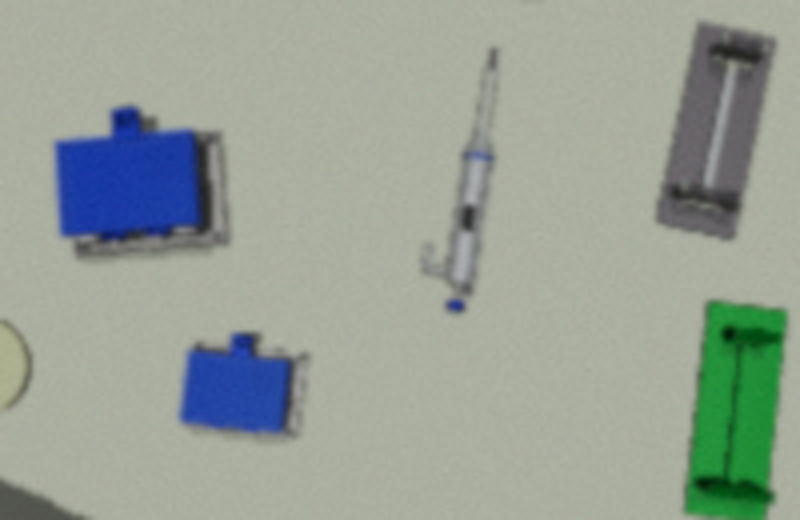

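The crop shows the middle box's lid at (128,182) with its tab at (127,120). The pipette runs from its button (456,305) to its nozzle (494,48), hook on the left. The grey rest spans (665,220) to (770,35), wide saddle near (703,195). All three match the description. Next I measure them.

```bash
cat > meas.py <<'E'
from h import *
def ctr(mask,n,z,off,box=None):
    cs,_=cv2.findContours(mask,cv2.RETR_EXTERNAL,cv2.CHAIN_APPROX_NONE); c=max(cs,key=cv2.contourArea).reshape(-1,2)/4.+off-0.375
    return onplane(n,c,z)
def up(a): return cv2.resize(a,None,fx=4,fy=4,interpolation=cv2.INTER_CUBIC)
E
python3 - <<'E'
from meas import *
for n in('top','side'):
    p,d=load(n)
    # predicted regions from coarse positions
    def reg(P):
        q=proj(n,P); return np.floor(q.min(0)).astype(int)-8,np.ceil(q.max(0)).astype(int)+8
    # lid top
    a,b=reg([[x,y,.104] for x in(.43,.58) for y in(.06,.22)])
    im=up(p[a[1]:b[1],a[0]:b[0]]); h=cv2.cvtColor(im,cv2.COLOR_RGB2HSV)
    m=cv2.inRange(h,(108,140,60),(132,255,255)); m=cv2.morphologyEx(m,cv2.MORPH_OPEN,np.ones((49,49)) if n=='top' else np.ones((45,45)))
    Q=ctr(m,n,.104,a); print(n,'lid',cv2.minAreaRect((Q[:,:2]*1000).astype(np.float32)))
    # pipette: non-bench pixels
    a,b=reg([[x,y,.014] for x in(.41,.66) for y in(-.07,.0)])
    im=up(p[a[1]:b[1],a[0]:b[0]]).astype(float); 
    bg=np.median(im.reshape(-1,3),0); ch=im-bg; 
    bl=((im[:,:,2]-im[:,:,0])>40).astype(np.uint8)
    k,l,s,ce=cv2.connectedComponentsWithStats(bl)
    for i in range(1,k):
        if s[i,4]>20: print(n,' blue blob',s[i,4],(onplane(n,ce[i]/4+a-.375,.014)*1000).round(1))
    # neutral-coloured (pipette greyer/bluish than bench)
    m=((im[:,:,2]-im[:,:,0]-(bg[2]-bg[0]))>10).astype(np.uint8)
    v,u=np.where(m); Q=onplane(n,np.c_[u,v]/4+a-.375,.014)*1000
    print(n,' bg',bg,'pip n',len(Q),cv2.minAreaRect(Q[:,:2].astype(np.float32)), np.linalg.svd(Q[:,:2]-Q[:,:2].mean(0),full_matrices=False)[2][0], Q.mean(0))
    cv2.imwrite(f'm_{n}.png',m*255)
    # rest base
    a,b=reg([[x,y,.008] for x in(.45,.67) for y in(-.32,-.21)])
    im=up(p[a[1]:b[1],a[0]:b[0]]).astype(float)
    g=((im.max(2)<135) if n=='top' else (im.max(2)<150)).astype(np.uint8)
    print(n,'rest bg',np.median(im.reshape(-1,3),0),im[im.shape[0]//2,im.shape[1]//2])
    Q=ctr(g,n,.008,a); print(n,'base',cv2.minAreaRect((Q[:,:2]*1000).astype(np.float32)))
    cv2.imwrite(f'r_{n}.png',np.hstack([cv2.convertScaleAbs(im[:,:,::-1]),cv2.merge([g*255]*3)]))
ms=[cv2.imread(f'r_{n}.png') for n in('top','side')]+[cv2.merge([cv2.imread(f'm_{n}.png',0)]*3) for n in('top','side')]
W=max(x.shape[1] for x in ms); o=np.vstack([cv2.copyMakeBorder(x,0,4,0,W-x.shape[1],cv2.BORDER_CONSTANT,value=(0,0,255)) for x in ms])
s=min(800/o.shape[1],600/o.shape[0]); cv2.imwrite('pics/masks.png',cv2.resize(o,None,fx=s,fy=s))
E
```

```text
top lid ((514.7222290039062, 228.07723999023438), (88.30096435546875, 47.41786193847656), 0.2191048413515091)
top  blue blob 90 [[404.  -21.8  14. ]]
top  bg [131. 135. 123.] pip n 2272 ((476.9847106933594, -37.22357940673828), (29.866117477416992, 164.6326904296875), 81.90248107910156) [-0.98464482  0.17456968] [483.810092   -36.33925532  14.        ]
top rest bg [131. 134. 123.] [76. 73. 75.]
top base ((563.501953125, -275.9870300292969), (138.43264770507812, 252.6486358642578), 80.70255279541016)
side lid ((519.486572265625, 237.63174438476562), (80.2727279663086, 48.843204498291016), 3.0010769367218018)
side  blue blob 85 [[544.9 -56.8  14. ]]
side  blue blob 107 [[404.3 -25.8  14. ]]
side  bg [220. 221. 204.] pip n 4164 ((519.397705078125, -37.82666015625), (60.132049560546875, 247.37489318847656), 76.13887786865234) [-0.97679803  0.21416257] [483.73892988 -33.52163797  14.        ]
side rest bg [219. 220. 203.] [125. 123. 121.]
side base ((561.2374877929688, -303.7122802734375), (175.37542724609375, 205.55043029785156), 83.46295166015625)
```

View pics/masks.png

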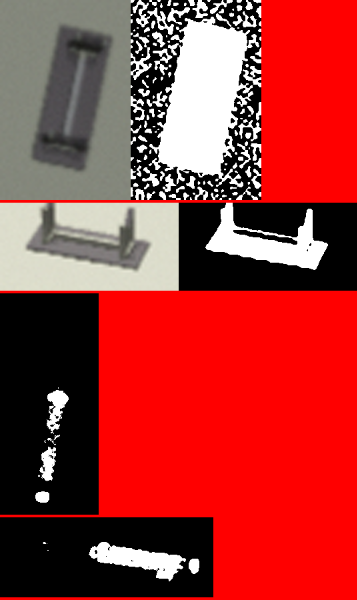

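Run:
```python
from meas import *
for n in('top','side'):
    p,d=load(n); img=cv2.GaussianBlur(p,(0,0),.7)
    def reg(P):
        q=proj(n,P); return np.floor(q.min(0)).astype(int)-6,np.ceil(q.max(0)).astype(int)+6
    a,b=reg([[x,y,.1] for x in(.44,.66) for y in(.1,.30)])
    im=up(p[a[1]:b[1],a[0]:b[0]]); h=cv2.cvtColor(im,cv2.COLOR_RGB2HSV)
    m=cv2.inRange(h,(108,140,60),(132,255,255)); k,l,s,ce=cv2.connectedComponentsWithStats(m)
    m=(l==1+np.argmax(s[1:,4])).astype(np.uint8)
    if n=='top':
      mo=cv2.morphologyEx(m,cv2.MORPH_OPEN,cv2.getStructuringElement(cv2.MORPH_ELLIPSE,(45,45)))
      Q=ctr(mo,n,.104,a)*1000; R=cv2.minAreaRect(Q[:,:2].astype(np.float32)); print(n,'lid',R)
      t=cv2.morphologyEx(m&~cv2.dilate(mo,np.ones((5,5))),cv2.MORPH_OPEN,np.ones((9,9)))
      k,l,s,ce=cv2.connectedComponentsWithStats(t)
      for i in range(1,k):
        v,u=np.where(l==i); Q=onplane(n,np.c_[u,v]/4+a-.375,.089)*1000; print('  tab?',s[i,4],Q.mean(0).round(1),cv2.minAreaRect(Q[:,:2].astype(np.float32)))
    cv2.imwrite(f'l_{n}.png',np.hstack([im[:,:,::-1],cv2.merge([m*255]*3)]))
    # pipette by colour/brightness difference
    a,b=reg([[x,y,.014] for x in(.40,.66) for y in(-.075,.01)])
    im=up(img[a[1]:b[1],a[0]:b[0]]).astype(float); bg=np.median(im.reshape(-1,3),0); df=np.abs(im-bg).max(2)
    m=(df>(14 if n=='top' else 22)).astype(np.uint8); k,l,s,ce=cv2.connectedComponentsWithStats(m)
    m=(l==1+np.argmax(s[1:,4])).astype(np.uint8); cv2.imwrite(f'm_{n}.png',m*255)
    v,u=np.where(m); Q=onplane(n,np.c_[u,v]/4+a-.375,.014)*1000; ang=np.radians(-13); ex=np.array([np.cos(ang),np.sin(ang)]);ey=np.array([-ex[1],ex[0]])
    xs=Q[:,:2]@ex;ys=Q[:,:2]@ey
    print(n,'pip along',xs.min(),xs.max(),[(x0,round((ys[(xs>x0)&(xs<x0+10)]).mean(),1),round(np.ptp(ys[(xs>x0)&(xs<x0+10)]),1)) for x0 in range(int(xs.min()),int(xs.max())-5,20)])
    a,b=reg([[x,y,.008] for x in(.45,.68) for y in(-.33,-.21)])
    im=up(img[a[1]:b[1],a[0]:b[0]]).astype(float)
    g=(im.max(2)<(104 if n=='top' else 165)).astype(np.uint8)
    Q=ctr(g,n,.008,a)*1000; print(n,'base',cv2.minAreaRect(Q[:,:2].astype(np.float32)))
ms=[cv2.imread(f'l_{n}.png') for n in('top','side')]+[cv2.merge([cv2.imread(f'm_{n}.png',0)]*3) for n in('top','side')]
H=max(x.shape[0] for x in ms); o=np.hstack([cv2.copyMakeBorder(x,0,H-x.shape[0],0,4,cv2.BORDER_CONSTANT,value=(0,0,255)) for x in ms])
s=min(800/o.shape[1],600/o.shape[0]); cv2.imwrite('pics/masks2.png',cv2.resize(o,None,fx=s,fy=s))
```

```text
top lid ((515.9180297851562, 263.15533447265625), (97.25114440917969, 120.71015930175781), 0.590892493724823)
  tab? 373 [576.  272.3  89. ] ((576.2164916992188, 272.160888671875), (14.792269706726074, 20.950571060180664), 0.3046095371246338)
top pip along 387.9519842192389 648.1492599181798 [(387, np.float64(69.8), np.float64(24.3)), (407, np.float64(67.2), np.float64(29.3)), (427, np.float64(84.0), np.float64(56.7)), (447, np.float64(74.2), np.float64(53.9)), (467, np.float64(74.2), np.float64(31.9)), (487, np.float64(74.9), np.float64(31.9)), (507, np.float64(75.9), np.float64(32.8)), (527, np.float64(76.8), np.float64(35.7)), (547, np.float64(77.4), np.float64(32.0)), (567, np.float64(79.2), np.float64(16.6)), (587, np.float64(81.2), np.float64(16.2)), (607, np.float64(82.1), np.float64(17.1)), (627, np.float64(82.3), np.float64(14.8))]
top base ((565.034423828125, -274.2148742675781), (79.34709167480469, 201.9750213623047), 75.25077819824219)
side pip along 387.76704600156506 648.0060409780856 [(387, np.float64(77.5), np.float64(44.0)), (407, np.float64(74.9), np.float64(55.2)), (427, np.float64(93.5), np.float64(73.9)), (447, np.float64(86.4), np.float64(59.5)), (467, np.float64(78.7), np.float64(59.1)), (487, np.float64(77.4), np.float64(61.4)), (507, np.float64(85.6), np.float64(46.3)), (527, np.float64(85.5), np.float64(47.5)), (547, np.float64(80.7), np.float64(52.1)), (567, np.float64(88.9), np.float64(30.8)), (587, np.float64(89.8), np.float64(28.9)), (607, np.float64(90.7), np.float64(26.4)), (627, np.float64(87.5), np.float64(32.5))]
side base ((561.514404296875, -303.0866394042969), (175.92234802246094, 206.2688446044922), 83.84153747558594)
```

View pics/masks2.png

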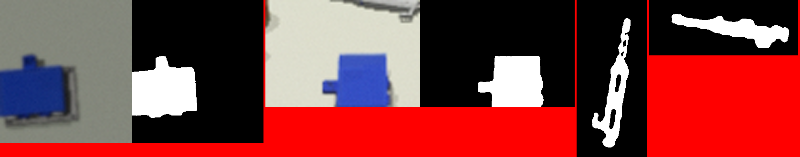

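Run:
```python
from meas import *
for n in('top','side'):
    p,d=load(n)
    q=proj(n,[[x,y,.1] for x in(.43,.66) for y in(.12,.37)]); a=np.floor(q.min(0)).astype(int)-6;b=np.ceil(q.max(0)).astype(int)+6
    im=up(p[a[1]:b[1],a[0]:b[0]]); h=cv2.cvtColor(im,cv2.COLOR_RGB2HSV)
    m=cv2.inRange(h,(108,140,60),(132,255,255)); k,l,s,ce=cv2.connectedComponentsWithStats(m)
    tgt=(proj(n,[[.515,.25,.1]])[0]-a)*4; i=l[int(tgt[1]),int(tgt[0])]; print(n,i,s[i],im.shape)
    m=(l==i).astype(np.uint8)
    mo=cv2.morphologyEx(m,cv2.MORPH_OPEN,cv2.getStructuringElement(cv2.MORPH_ELLIPSE,(61,61)))
    Q=ctr(mo,n,.104,a)*1000; R=cv2.minAreaRect(Q[:,:2].astype(np.float32)); print(n,'lid',R,cv2.boxPoints(R).round(0).tolist())
    t=cv2.morphologyEx(m&~cv2.dilate(mo,np.ones((5,5))),cv2.MORPH_OPEN,np.ones((9,9)))
    k,l,s,ce=cv2.connectedComponentsWithStats(t)
    for i in range(1,k):
        v,u=np.where(l==i); Q=onplane(n,np.c_[u,v]/4+a-.375,.089)*1000; print('  tab?',s[i,4],Q.mean(0).round(1),cv2.minAreaRect(Q[:,:2].astype(np.float32)))
    cv2.imwrite(f'l_{n}.png',np.hstack([im[:,:,::-1],cv2.merge([mo*255]*3)]))
ms=[cv2.imread(f'l_{n}.png') for n in('top','side')]
W=max(x.shape[1] for x in ms); o=np.vstack([cv2.copyMakeBorder(x,0,4,0,W-x.shape[1],cv2.BORDER_CONSTANT,value=(0,0,255)) for x in ms])
s=min(800/o.shape[1],600/o.shape[0]); cv2.imwrite('pics/masks3.png',cv2.resize(o,None,fx=s,fy=s))
```

```text
top 1 [   74   117   143   130 13954] (312, 332, 3)
top lid ((515.8306274414062, 265.6573486328125), (94.88888549804688, 124.22392272949219), 4.46679162979126) [[464.0, 324.0], [473.0, 200.0], [568.0, 207.0], [558.0, 331.0]]
  tab? 399 [575.5 272.3  89. ] ((575.7325439453125, 272.1583251953125), (15.759791374206543, 20.950923919677734), 0.3019428849220276)
side 1 [  137   105   138   117 12400] (280, 352, 3)
side lid ((516.627197265625, 277.33502197265625), (88.66951751708984, 128.42092895507812), 2.922065019607544) [[469.0, 339.0], [476.0, 211.0], [564.0, 215.0], [558.0, 344.0]]
  tab? 515 [574.4 277.3  89. ] ((574.423583984375, 277.3258056640625), (19.281774520874023, 24.00760269165039), 6.124918460845947)
```

View pics/masks3.png

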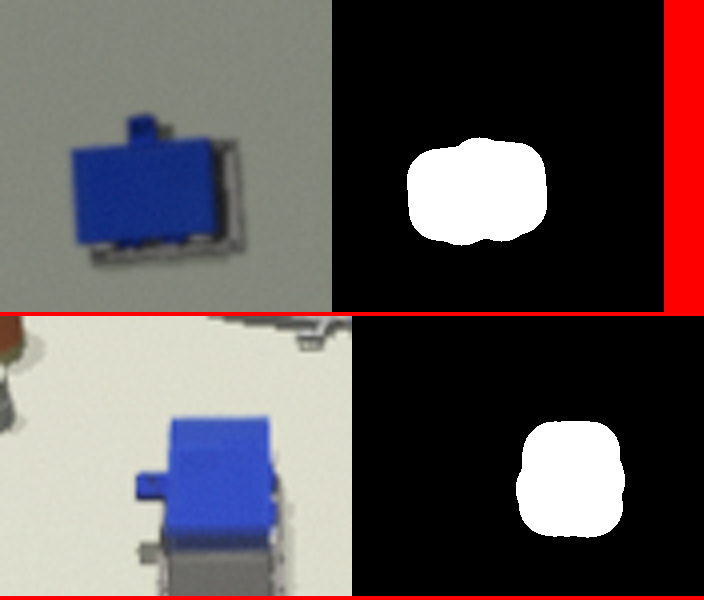

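Run:
```python
from meas import *
for n in('top','side'):
    p,d=load(n)
    q=proj(n,[[x,y,.1] for x in(.43,.66) for y in(.12,.37)]); a=np.floor(q.min(0)).astype(int)-6;b=np.ceil(q.max(0)).astype(int)+6
    im=up(p[a[1]:b[1],a[0]:b[0]]); sat=im[:,:,2].astype(int)-im[:,:,0]
    m=(sat>45).astype(np.uint8); k,l,s,ce=cv2.connectedComponentsWithStats(m); m=(l==1+np.argmax(s[1:,4])).astype(np.uint8)
    Q=ctr(m,n,.104,a)*1000; T=ctr(m,n,.089,a)*1000
    tab=T[T[:,0]>572]; print(n,'tab end x',T[:,0].max().round(1),'tab y',tab[:,1].min().round(1),tab[:,1].max().round(1))
    def line(sel,ax):
        P=Q[sel]; o=1-ax; f=np.polyfit(P[:,o],P[:,ax],1); return f
    cx=515
    def edge(name,ax,lo,hi,s0,s1):  # extreme contour point per bin along other axis
        o=1-ax; bins=np.arange(s0,s1,3.); B=[];V=[]
        for t in bins:
            w=Q[(Q[:,o]>=t)&(Q[:,o]<t+3)]
            if len(w): B.append(t+1.5);V.append(w[:,ax].max() if hi else w[:,ax].min())
        f=np.polyfit(B,V,1); print(n,name,'slope deg',np.degrees(np.arctan(f[0])).round(1),'at mid',np.polyval(f,(s0+s1)/2).round(1),'mid',(s0+s1)/2)
    edge('frontL',0,0,1,295,322);edge('frontR',0,0,1,215,242)
    edge('back',0,0,0,285,320);edge('back',0,0,0,210,230)
    edge('+y',1,0,1,480,545);edge('-y',1,0,0,485,550)
```

```text
top tab end x 585.3 tab y 259.8 283.6
top frontL slope deg -4.4 at mid 555.6 mid 308.5
top frontR slope deg -2.7 at mid 561.2 mid 228.5
top back slope deg 2.2 at mid 470.2 mid 302.5
top back slope deg -11.2 at mid 476.1 mid 220.0
top +y slope deg 4.2 at mid 329.3 mid 512.5
top -y slope deg 3.8 at mid 205.0 mid 517.5
side tab end x 586.9 tab y 261.1 289.6
side frontL slope deg -51.7 at mid 565.5 mid 308.5
side frontR slope deg -0.4 at mid 562.6 mid 228.5
side back slope deg -10.1 at mid 469.3 mid 302.5
side back slope deg -4.7 at mid 477.8 mid 220.0
side +y slope deg 2.8 at mid 344.6 mid 512.5
side -y slope deg 3.2 at mid 208.2 mid 517.5
```

The rest sits at (541,-268) mm, yaw -14.8°, and the pipette at about (497,-38), yaw -10.6°. The box is at about (516,267), yaw 4°. I move towards the pipette.

Emit:
move_arm(
  deltas=[
    [[0,0,0.075],[0.16,-0.465,0],-1],
    [[0,0,0.151],[0.32,-0.93,0],-1],
  ],
  grip_force=40,
)

```text
time: 0.35
tool_pos: [0.3081, 0.5217, 0.2035]
tcp_rot: [-0.281, -3.128, 0.002]
wrist_force: [0.8, 0.2, -0.2]
width: 1.0
```

Emit:
move_arm(
  deltas=[
    [[0,0,0],[0.16,-0.465,0],-1],
    [[0,0,0],[0.32,-0.93,0],-1],
  ],
)

```text
time: 0.6
tool_pos: [0.3404, 0.4281, 0.2039]
tcp_rot: [-0.289, -3.128, 0.001]
wrist_force: [1.2, 0.6, -0.2]
width: 1.001
```

Emit:
move_arm(
  deltas=[
    [[0,0,0],[0.16,-0.465,0],-1],
    [[0,0,0],[0.32,-0.93,0],-1],
  ],
)

```text
time: 0.85
tool_pos: [0.3724, 0.3351, 0.2041]
tcp_rot: [-0.289, -3.128, 0.001]
wrist_force: [0.9, -0.2, 0.1]
width: 1.001
```

Emit:
move_arm(
  deltas=[
    [[0,0,0],[0.16,-0.465,0],-1],
    [[0,0,0],[0.32,-0.93,0],-1],
  ],
)

```text
time: 1.1
tool_pos: [0.4043, 0.2422, 0.2041]
tcp_rot: [-0.289, -3.128, 0.0]
wrist_force: [0.8, 0.8, -1.0]
width: 0.998
```

Emit:
move_arm(
  deltas=[
    [[0,0,0],[0.16,-0.465,0],-1],
    [[0,0,0],[0.32,-0.93,0],-1],
  ],
)

```text
time: 1.35
tool_pos: [0.4363, 0.1492, 0.2042]
tcp_rot: [-0.289, -3.128, 0.0]
wrist_force: [1.7, -0.2, 0.6]
width: 1.002
```

Emit:
move_arm(
  deltas=[
    [[0,0,0],[0.16,-0.465,0],-1],
    [[0,0,0],[0.32,-0.93,0],-1],
  ],
)

```text
time: 1.6
tool_pos: [0.4683, 0.0563, 0.2042]
tcp_rot: [-0.29, -3.128, -0.0]
wrist_force: [1.1, -0.1, -0.1]
width: 1.004
```

Emit:
move_arm(
  deltas=[
    [[0,0,0],[0.14,-0.475,0],-1],
    [[0,0,0],[0.29,-0.95,0],-1],
    [[0,0,0],[0.29,-0.95,0],-1],
    [[0,0,0],[0.29,-0.95,0],-1],
  ],
)

```text
time: 2.1
tool_pos: [0.4968, -0.0369, 0.204]
tcp_rot: [-0.291, -3.127, -0.001]
wrist_force: [-0.3, 1.0, -0.1]
width: 0.999
```

Emit:
move_arm(
  deltas=[
    [[0,0,0],[0,0,-0.5],-1],
    [[0,0,0],[0,0,-1],-1],
  ],
)

```text
time: 2.35
tool_pos: [0.4979, -0.0357, 0.1042]
tcp_rot: [0.286, 3.126, 0.001]
wrist_force: [-0.1, -0.1, -0.8]
width: 0.995
```

Emit:
move_arm(
  deltas=[
    [[0,0,0],[0,0,-0.4],-0.6],
    [[0,0,0],[0,0,-0.7],-0.3],
    [[0,0,0],[0,0,-0.9],-0.1],
    [[0,0,0],[0,0,-1],0],
    [[0,0,0],[0,0,-1],0],
  ],
)

```text
time: 2.98
tool_pos: [0.4967, -0.0362, 0.0041]
tcp_rot: [-0.287, -3.127, -0.0]
wrist_force: [-0.0, -0.3, -0.5]
width: 0.502
```

Run:
```python
from h import *
for n in('top','side'):
    p,d=grab(n)
o=[]
for n in('top','side'):
    p,d=load(n); q=proj(n,[.5,-.04,.03])[0].astype(int); c=p[q[1]-40:q[1]+40,q[0]-50:q[0]+50,::-1]; o.append(cv2.resize(c,(400,320),interpolation=cv2.INTER_CUBIC))
cv2.imwrite('pics/g1.png',np.hstack(o))
```

```text
(no output)
```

View pics/g1.png

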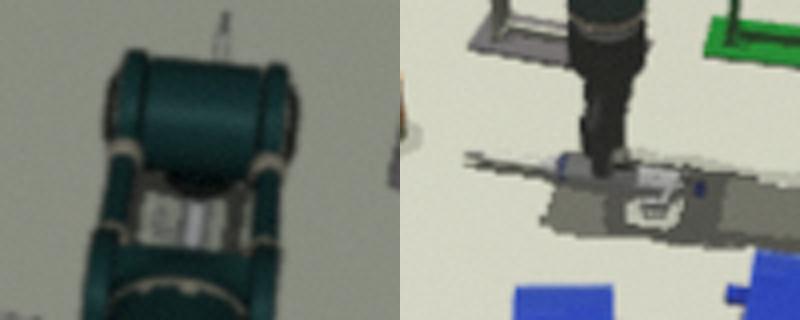

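The side view shows the fingers at (605,165) around the grip, between the ring (562,165) and the hook (655,205), which is the right place. I close and lift slightly.

Emit:
move_arm(
  deltas=[
    [[0,0,0],[0,0,0],0.2],
    [[0,0,0],[0,0,0],0.4],
    [[0,0,0],[0,0,0],0.6],
    [[0,0,0],[0,0,0],0.8],
    [[0,0,0],[0,0,0],1],
    [[0,0,0],[0,0,0],1],
  ],
  grip_force=40,
)

```text
time: 3.82
tool_pos: [0.4973, -0.0372, 0.0044]
tcp_rot: [-0.29, -3.128, -0.0]
wrist_force: [0.2, -0.5, 0.1]
width: -0.004
```

Emit:
move_arm(
  deltas=[
    [[0,0,0],[0,0,0.1],1],
    [[0,0,0],[0,0,0.3],1],
    [[0,0,0],[0,0,0.6],1],
    [[0,0,0],[0,0,0.9],1],
    [[0,0,0],[0,0,1],1],
  ],
)

```text
time: 4.45
tool_pos: [0.4993, -0.0374, 0.1073]
tcp_rot: [0.289, 3.123, -0.0]
wrist_force: [0.4, 0.2, -0.2]
width: 0.001
```

Shut with nothing held; I look again.

Run:
```python
from h import *
for n in('top','side'):
    p,d=grab(n)
o=[]
for n in('top','side'):
    p,d=load(n); q=proj(n,[.5,-.04,.03])[0].astype(int); c=p[q[1]-40:q[1]+40,q[0]-50:q[0]+50,::-1]; o.append(cv2.resize(c,(400,320),interpolation=cv2.INTER_CUBIC))
cv2.imwrite('pics/g2.png',np.hstack(o))
```

```text
(no output)
```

View pics/g2.png

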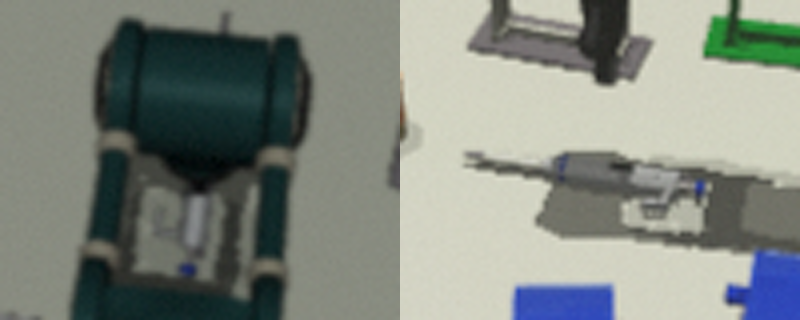

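Run:
```python
from h import *
s=status.read_state(); print(s['tool_pos'],s['tcp_rot'],s['width'],s['q'])
q=proj('side',[.5,-.04,.03])[0].astype(int); f=lambda X:((proj('side',X)-(q-[50,40]))*4+[400,0]).round()
print('tcp now',f(s['tool_pos']),'tcp low',f([.4973,-.0372,.0044]),'pip origin',f([.4966,-.0377,.014]),f([.4966,-.0377,.028]),'bench',f([.4966,-.0377,0]))
p,d=load('side'); x,y=q-[50,40]; r=d[y+10:y+24,x+46:x+60]; print(r.round(3)[::2,::1])
R=camera_info('side'); print(np.array(R['R'])@s['tool_pos']+np.array(R['t']).ravel())
```

```text
[ 0.49850697 -0.03729235  0.10596702] [ 2.89256717e-01  3.12512401e+00 -1.36773362e-04] -0.0020395200069909026 [-1.24509398e-01  1.53695143e-02  2.07690676e+00  1.51049865e-05
  1.04620458e+00 -1.51072225e+00]
tcp now [[604. 104.]] tcp low [[606. 182.]] pip origin [[607. 175.]] [[607. 164.]] bench [[607. 185.]]
[[1.38  1.379 1.379 1.376 1.378 1.382 1.455 1.429 1.427 1.454 1.726 1.738
  1.743 1.748]
 [1.396 1.388 1.383 1.381 1.381 1.395 1.408 1.435 1.442 1.718 1.725 1.745
  1.737 1.733]
 [1.421 1.422 1.429 1.421 1.409 1.407 1.419 1.429 1.461 1.719 1.719 1.722
  1.726 1.719]
 [1.713 1.714 1.722 1.457 1.459 1.462 1.453 1.462 1.46  1.709 1.709 1.713
  1.708 1.711]
 [1.713 1.718 1.706 1.459 1.46  1.457 0.    1.463 1.471 1.704 1.702 1.7
  1.703 1.698]
 [1.71  1.705 1.703 1.47  1.468 1.464 1.465 1.472 1.477 1.705 1.697 1.704
  1.704 1.698]
 [1.69  1.689 1.691 1.698 1.692 1.695 1.696 1.69  1.69  1.69  1.692 1.685
  1.688 1.681]]
[ 0.0310672  -0.00847681  1.50007458]
```

Run:
```python
from h import *
s=status.read_state(); print(s['tool_pos'])
for k in range(2):
    p,d=grab('side'); q=proj('side',[.5,-.04,.03])[0].astype(int); x,y=q-[50,40]
    vv,uu=np.mgrid[y-10:y+30,x+40:x+66]; uv=np.c_[uu.ravel(),vv.ravel()]; P=cloud('side',uv,d); dd=d[uv[:,1],uv[:,0]]
    g=P[(dd>1.2)&(dd<1.5)]; o=np.argsort(g[:,2])[:25]; print((g[o]*1000).round(0).tolist())
# bench & known check: bottom of region depth heights
B=cloud('side',[[300,300],[340,250],[250,200]],d); print(B.round(3))
p,d=grab('top'); 
for X in ([.4985,-.0373,.106],): print('top px',proj('top',X))
```

```text
[ 0.49850697 -0.03729235  0.10596702]
[[502.0, -34.0, 133.0], [506.0, -32.0, 134.0], [490.0, -29.0, 138.0], [498.0, -27.0, 139.0], [494.0, -24.0, 141.0], [486.0, -30.0, 142.0], [490.0, -29.0, 142.0], [498.0, -26.0, 145.0], [502.0, -25.0, 145.0], [486.0, -31.0, 146.0], [494.0, -22.0, 147.0], [505.0, -22.0, 148.0], [505.0, -26.0, 149.0], [490.0, -25.0, 150.0], [501.0, -24.0, 150.0], [494.0, -24.0, 151.0], [486.0, -30.0, 151.0], [502.0, -27.0, 153.0], [490.0, -28.0, 153.0], [497.0, -20.0, 154.0], [505.0, -25.0, 154.0], [498.0, -24.0, 155.0], [490.0, -31.0, 156.0], [486.0, -29.0, 157.0], [505.0, -28.0, 157.0]]
[[490.0, -31.0, 131.0], [506.0, -32.0, 135.0], [490.0, -30.0, 136.0], [494.0, -28.0, 138.0], [506.0, -33.0, 139.0], [498.0, -27.0, 139.0], [502.0, -27.0, 139.0], [486.0, -26.0, 140.0], [490.0, -28.0, 143.0], [487.0, -33.0, 144.0], [502.0, -25.0, 145.0], [498.0, -25.0, 146.0], [490.0, -29.0, 147.0], [486.0, -23.0, 147.0], [505.0, -28.0, 147.0], [494.0, -27.0, 148.0], [494.0, -20.0, 149.0], [506.0, -31.0, 150.0], [501.0, -25.0, 150.0], [490.0, -29.0, 152.0], [497.0, -20.0, 154.0], [486.0, -27.0, 154.0], [501.0, -26.0, 154.0], [506.0, -32.0, 154.0], [498.0, -25.0, 155.0]]
[[ 0.561  0.411  0.   ]
 [ 0.44   0.188 -0.001]
 [ 0.787  0.05   0.106]]
top px [[322.00815469 203.02535195]]
```

Depth puts the shut fingertips at z ≈ 0.133 while the reported TCP is 0.106. The real tips are therefore about 27 mm above the reported TCP, so they closed just above the 28 mm grip. I correct for that and go down gently, watching the force.

Emit:
move_arm(
  deltas=[
    [[0,0,0],[0,0,0],-0.2],
    [[0,0,0],[0,0,0],-0.2],
    [[0,0,0],[0,0,0],-0.2],
    [[0,0,0],[0,0,-0.4],-0.2],
    [[0,0,0],[0,0,-0.8],-0.2],
    [[0,0,0],[0,0,-1],-0.2],
    [[0,0,0],[0,0,-1],-0.2],
  ],
)

```text
time: 5.58
tool_pos: [0.4952, -0.0369, 0.0025]
tcp_rot: [-0.289, -3.124, -0.0]
wrist_force: [-0.1, -0.6, 0.6]
width: 0.601
```

Emit:
move_arm(
  deltas=[
    [[0,0,0],[0,0,-0.06],-0.2],
    [[0,0,0],[0,0,-0.12],-0.2],
    [[0,0,0],[0,0,-0.18],-0.2],
    [[0,0,0],[0,0,-0.23],-0.2],
    [[0,0,0],[0,0,-0.23],-0.2],
  ],
)

```text
time: 6.2
tool_pos: [0.4968, -0.0371, -0.019]
tcp_rot: [-0.289, -3.127, -0.0]
wrist_force: [0.2, 0.0, 0.2]
width: 0.6
```

Emit:
move_arm(
  deltas=[
    [[0,0,0],[0,0,0],0.1],
    [[0,0,0],[0,0,0],0.3],
    [[0,0,0],[0,0,0],0.5],
    [[0,0,0],[0,0,0],0.7],
    [[0,0,0],[0,0,0],1],
    [[0,0,0],[0,0,0],1],
  ],
)

```text
time: 6.95
tool_pos: [0.4979, -0.0372, -0.0181]
tcp_rot: [0.289, 3.127, -0.0]
wrist_force: [0.3, 0.4, 4.4]
width: 0.314
```

Emit:
move_arm(
  deltas=[
    [[0,0,0],[0,0,0.05],1],
    [[0,0,0],[0,0,0.15],1],
    [[0,0,0],[0,0,0.35],1],
    [[0,0,0],[0,0,0.6],1],
    [[0,0,0],[0,0,0.85],1],
    [[0,0,0],[0,0,1],1],
    [[0,0,0],[0,0,1],1],
  ],
)

```text
time: 7.82
tool_pos: [0.4984, -0.0373, 0.0829]
tcp_rot: [0.289, 3.125, -0.0]
wrist_force: [0.2, -0.1, -1.2]
width: 0.316
```

Emit:
move_arm(
  deltas=[
    [[0,0,0],[0,0,0.2],1],
    [[0,0,0],[0,0,0.4],1],
    [[0,0,0],[0,0,0.4],1],
    [[0,0,0],[0,0,0.4],1],
  ],
)

```text
time: 8.32
tool_pos: [0.4963, -0.037, 0.12]
tcp_rot: [-0.289, -3.126, -0.0]
wrist_force: [0.3, -0.2, -0.7]
width: 0.318
```

Run:
```python
from h import *
for n in('top','side'):
    p,d=grab(n)
o=[]
for n in('top','side'):
    p,d=load(n); q=proj(n,[.5,-.04,.13])[0].astype(int); c=p[q[1]-40:q[1]+40,q[0]-50:q[0]+50,::-1]; o.append(cv2.resize(c,(400,320),interpolation=cv2.INTER_CUBIC)); print(n,q-[50,40])
cv2.imwrite('pics/g3.png',np.hstack(o)); print(status.read_state())
```

```text
top [272 161]
side [276 142]
{'time': 8.425, 'q': array([-1.24535607e-01, -7.73343759e-05,  2.06438766e+00, -1.61467860e-07,
        1.08009098e+00, -1.51072491e+00]), 'joint_vel': array([ 2.98759759e-04, -8.13885399e-04, -2.74826392e-03,  7.40461713e-05,
        2.72704159e-04,  1.19159332e-04]), 'joint_torque': array([ 4.84775064e-04, -3.46348178e+01, -3.46199942e+01,  1.20356476e-04,
       -9.27113579e-03, -5.91208192e-06]), 'tool_pos': array([ 0.49612756, -0.03701266,  0.11984629]), 'tcp_rot': array([-2.89309580e-01, -3.12542382e+00, -1.41827455e-04]), 'wrist_force': array([-0.05820482,  0.7860243 , -0.76968403]), 'torque': array([-0.01619546,  0.03379787, -0.01570887]), 'width': 0.31507820297465283}
```

View pics/g3.png

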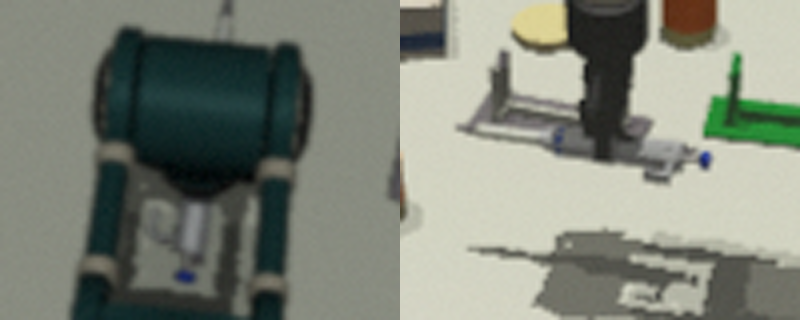

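Run:
```python
from h import *
a=np.radians(-10.6); nrm=np.array([-np.sin(a),np.cos(a),0]); ex=np.array([np.cos(a),np.sin(a),0]); c=np.array([.4966,-.0377,0])
for nm,uv in(('button',(352.5,181.5)),('ring',(315.5,176.5)),('nozzle',(291,173.7))):
    o,d=ray('side',[uv]); X=o+d[0]*((c-o)@nrm)/(d[0]@nrm); print(nm,X.round(4),'along',((X-c)@ex).round(4))
for nm,uv in(('button',(272+185/4,161+275/4)),('nozzle',(272+228/4,161+0))):
    X=onplane('top',[uv],.15)[0]; print('top',nm,X.round(4),((X-c)@ex).round(4))
```

```text
button [ 0.4006 -0.0197  0.155 ] along -0.0977
ring [ 0.5433 -0.0464  0.154 ] along 0.0475
nozzle [ 0.6415 -0.0648  0.1508] along 0.1474
top button [ 0.403  -0.0224  0.15  ] -0.0949
top nozzle [ 0.6394 -0.0647  0.15  ] 0.1454
```

Emit:
move_arm(
  deltas=[
    [[0,0,-0.01],[0.05,-0.2,0],1],
    [[0,0,-0.02],[0.09,-0.5,0],1],
    [[0,0,-0.03],[0.13,-0.8,0],1],
  ],
)

```text
time: 8.8
tool_pos: [0.5097, -0.1176, 0.1203]
tcp_rot: [-0.363, -3.119, -0.0]
wrist_force: [0.2, -0.0, -0.6]
width: 0.316
```

Emit:
move_arm(
  deltas=[
    [[0,0,-0.01],[0.07,-0.3,0],1],
    [[0,0,-0.016],[0.13,-0.6,0],1],
    [[0,0,-0.016],[0.18,-0.9,0],1],
  ],
)

```text
time: 9.18
tool_pos: [0.5278, -0.2079, 0.1201]
tcp_rot: [-0.402, -3.114, -0.001]
wrist_force: [-0.3, -0.5, -1.7]
width: 0.319
```

Emit:
move_arm(
  deltas=[
    [[0,0,0],[0.03,-0.3,0],1],
    [[0,0,0],[0.065,-0.5,0],1],
    [[0,0,0],[0.065,-0.59,0],1],
    [[0,0,0],[0.065,-0.59,0],1],
    [[0,0,0],[0.065,-0.59,0],1],
  ],
)

```text
time: 9.8
tool_pos: [0.5346, -0.2653, 0.1213]
tcp_rot: [-0.402, -3.115, -0.001]
wrist_force: [-0.5, 0.1, -2.0]
width: 0.31
```

Run:
```python
from h import *
for n in('top','side'):
    p,d=grab(n)
o=[]
for n in('top','side'):
    p,d=load(n); q=proj(n,[.54,-.27,.11])[0].astype(int); c=p[q[1]-40:q[1]+40,q[0]-50:q[0]+50,::-1]; o.append(cv2.resize(c,(400,320),interpolation=cv2.INTER_CUBIC)); print(n,q-[50,40])
cv2.imwrite('pics/g4.png',np.hstack(o)); s=status.read_state(); print(s['tool_pos'],s['tcp_rot'],s['width'])
```

```text
top [337 149]
side [270 114]
[ 0.53479181 -0.26526206  0.12148875] [-4.01034836e-01 -3.11575559e+00 -4.60251923e-04] 0.31413446512506793
```

View pics/g4.png

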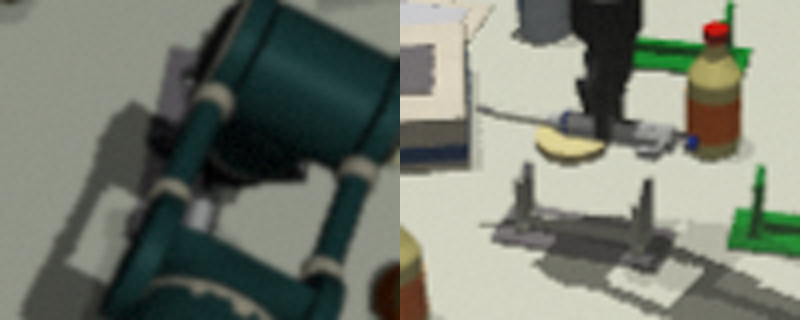

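Run:
```python
from h import *
a=np.radians(-14.75); ex=np.array([np.cos(a),np.sin(a),0]); ey=np.array([-ex[1],ex[0],0]); c=np.array([.5408,-.2678,0])
f=lambda u,v:(270+(u-400)/4,114+v/4)
for nm,uv in(('button',f(692,142)),('ring',f(563,122)),('nozzle',f(478,107)),('narrow top',f(529,165)),('wide top',f(648,180))):
    o,d=ray('side',[uv]); X=o+d[0]*((c-o)@ey)/(d[0]@ey); print(nm,X.round(4),'along',((X-c)@ex).round(4))
p,d=load('side'); vv,uu=np.mgrid[114:194,270:370]; uv=np.c_[uu.ravel(),vv.ravel()]; P=cloud('side',uv,d)
L=(P-c)@np.c_[ex,ey]; 
for nm,x0,x1,z0,z1 in(('narrow',.08,.11,.03,.095),('wide',-.06,-.03,.03,.095),('shaft',.06,.12,.12,.2),('grip',-.07,-.02,.12,.2),('gripF',.02,.05,.12,.2)):
    m=(L[:,0]>x0)&(L[:,0]<x1)&(P[:,2]>z0)&(P[:,2]<z1)&(abs(L[:,1])<.05); print(nm,m.sum(),'along',L[m,0].mean().round(4),'lat pct',np.percentile(L[m,1],[5,50,95]).round(4),'z',np.percentile(P[m,2],[5,50,95]).round(4))
```

```text
button [ 0.4418 -0.2417  0.1544] along -0.1024
ring [ 0.5827 -0.2788  0.1527] along 0.0434
nozzle [ 0.6794 -0.3043  0.1541] along 0.1433
narrow top [ 0.6243 -0.2898  0.0883] along 0.0863
wide top [ 0.4892 -0.2542  0.0959] along -0.0534
narrow 59 along 0.0919 lat pct [-0.018   0.0027  0.0254] z [0.0358 0.0613 0.0822]
wide 64 along -0.0477 lat pct [-0.0283  0.0047  0.033 ] z [0.0336 0.0598 0.0788]
shaft 39 along 0.0906 lat pct [-0.0004  0.0062  0.0113] z [0.1515 0.1574 0.1617]
grip 98 along -0.0446 lat pct [-0.0049  0.0124  0.0359] z [0.1485 0.1614 0.1763]
gripF 41 along 0.0339 lat pct [0.0001 0.0112 0.0171] z [0.1437 0.1613 0.1706]
```

Emit:
move_arm(
  deltas=[
    [[0,0,0],[0,0,-0.15],1],
    [[0,0,0],[0,0,-0.35],1],
    [[0,0,0],[0,0,-0.52],1],
    [[0,0,0],[0,0,-0.63],1],
    [[0,0,0],[0,0,-0.7],1],
    [[0,0,0],[0,0,-0.73],1],
    [[0,0,0],[0,0,-0.73],1],
    [[0,0,0],[0,0,-0.73],1],
  ],
)

```text
time: 10.9
tool_pos: [0.5354, -0.2665, 0.0492]
tcp_rot: [0.402, 3.114, -0.001]
wrist_force: [0.4, 0.6, -1.7]
width: 0.317
```

Emit:
move_arm(
  deltas=[
    [[0,0,0],[0,0,-0.015],1],
    [[0,0,0],[0,0,-0.03],1],
    [[0,0,0],[0,0,-0.03],1],
  ],
)

```text
time: 11.28
tool_pos: [0.5347, -0.2661, 0.0453]
tcp_rot: [-0.402, -3.115, -0.0]
wrist_force: [-1.2, -0.9, -1.1]
width: 0.315
```

Emit:
move_arm(
  deltas=[
    [[0,0,0],[0,0,-0.01],1],
    [[0,0,0],[0,0,-0.02],1],
    [[0,0,0],[0,0,-0.02],1],
  ],
)

```text
time: 11.65
tool_pos: [0.5348, -0.2661, 0.0434]
tcp_rot: [-0.402, -3.116, -0.0]
wrist_force: [-0.8, 0.1, -2.1]
width: 0.314
```

Emit:
move_arm(
  deltas=[
    [[0,0,0],[0,0,-0.01],1],
    [[0,0,0],[0,0,-0.01],1],
  ],
)

```text
time: 11.9
tool_pos: [0.5351, -0.2659, 0.043]
tcp_rot: [0.403, 3.115, 0.001]
wrist_force: [-0.7, 1.7, 3.1]
width: 0.315
```

Emit:
move_arm(
  deltas=[
    [[0,0,0],[0,0,-0.005],1],
    [[0,0,0],[0,0,-0.01],1],
    [[0,0,0],[0,0,-0.01],1],
  ],
)

```text
time: 12.28
tool_pos: [0.5352, -0.2659, 0.0429]
tcp_rot: [0.403, 3.115, 0.001]
wrist_force: [-1.8, 4.3, 9.8]
width: 0.318
```

Run:
```python
from h import *
p,d=grab('side'); s=status.read_state(); print(s['tool_pos'],s['wrist_force'],s['torque'])
q=proj('side',[.54,-.27,.07])[0].astype(int); c=p[q[1]-30:q[1]+30,q[0]-40:q[0]+40,::-1]; cv2.imwrite('pics/g5.png',cv2.resize(c,(800,600),interpolation=cv2.INTER_CUBIC)); print(q-[40,30])
```

```text
[ 0.53518012 -0.26587692  0.04284676] [-1.97173609  3.89394758  9.39737545] [ 0.620598    0.45569466 -0.09114736]
[280 131]
```

View pics/g5.png

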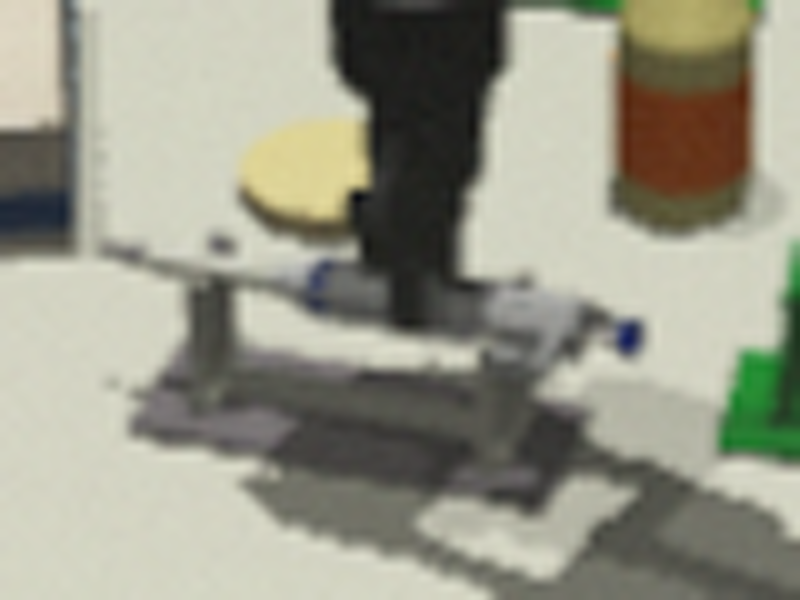

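The picture shows the shaft passing between the narrow upright's tips (220,240) and (210,280), and the grip in the wide saddle at (510,350). The rest pushes +y by 4 N, so the pipette is riding up the -y flank. I shift it a little towards +y and settle it.

Emit:
move_arm(
  deltas=[
    [[0,0,0],[0,0.01,0.01],1],
    [[0,0,0],[0,0.018,0.01],1],
    [[0,0,0],[0,0.018,0.005],1],
    [[0,0,0],[0,0.018,0],1],
    [[0,0,0],[0,0.018,0],1],
  ],
)

```text
time: 12.95
tool_pos: [0.5352, -0.2658, 0.0429]
tcp_rot: [0.402, 3.115, -0.003]
wrist_force: [-3.9, -3.4, 8.0]
width: 0.315
```

Run:
```python
from h import *
s=status.read_state(); print(s['tool_pos'],s['wrist_force'],s['torque'])
```

```text
[ 0.53524846 -0.26580849  0.04292348] [-3.90834408 -3.36377119  8.02012293] [-0.50945353  0.58810466  0.02003591]
```

Emit:
move_arm(
  deltas=[
    [[0,0,0],[0,-0.009,0.005],1],
    [[0,0,0],[0,-0.009,0.01],1],
    [[0,0,0],[0,-0.009,0.01],0.6],
    [[0,0,0],[0,-0.009,0.01],0.3],
    [[0,0,0],[0,-0.009,0.01],0.2],
    [[0,0,0],[0,-0.009,0.01],0],
    [[0,0,0],[0,-0.009,0.01],-0.2],
    [[0,0,0],[0,-0.009,0.01],-0.2],
  ],
  grip_force=25,
)

```text
time: 13.95
tool_pos: [0.5348, -0.2651, 0.0424]
tcp_rot: [-0.402, -3.116, -0.0]
wrist_force: [0.8, 0.0, 0.3]
width: 0.6
```

Emit:
move_arm(
  deltas=[
    [[0,0,0],[0,0,0.08],-0.2],
    [[0,0,0],[0,0,0.3],-0.2],
    [[0,0,0],[0,0,0.6],-0.2],
    [[0,0,0],[0,0,1],-0.2],
  ],
)

```text
time: 14.45
tool_pos: [0.5341, -0.2649, 0.143]
tcp_rot: [-0.402, -3.114, -0.001]
wrist_force: [0.7, -0.3, 0.2]
width: 0.597
```

Emit:
move_arm(
  deltas=[
    [[0,0,0.05],[0,0.3,0.4],-0.2],
    [[0,0,0.1],[0,0.6,0.7],-0.2],
    [[0,0,0.15],[0,1,0.7],-0.2],
  ],
)

```text
time: 14.82
tool_pos: [0.5373, -0.1657, 0.2173]
tcp_rot: [0.031, 3.134, -0.004]
wrist_force: [0.1, 1.1, -1.0]
width: 0.6
```

Run:
```python
from h import *
for n in('top','side'): grab(n)
s=status.read_state(); print(s['tool_pos'],s['tcp_rot'],s['time'])
a=np.radians(-14.75); ex=np.array([np.cos(a),np.sin(a),0]); ey=np.array([-ex[1],ex[0],0]); c=np.array([.5408,-.2678,0])
p,d=load('side'); q=proj('side',[.54,-.27,.07])[0].astype(int); x,y=q-[45,30]
vv,uu=np.mgrid[y:y+60,x:x+90]; uv=np.c_[uu.ravel(),vv.ravel()]; im=p[y:y+60,x:x+90].astype(int)
bl=((im[:,:,2]-im[:,:,0])>35).astype(np.uint8); k,l,st,ce=cv2.connectedComponentsWithStats(bl)
for i in range(1,k):
    if st[i,4]<2: continue
    o,dd=ray('side',[ce[i]+[x,y]]); X=o+dd[0]*((c-o)@ey)/(dd[0]@ey); print('blue',st[i,4],ce[i],'z',X[2].round(4),'along',((X-c)@ex).round(4))
P=cloud('side',uv,d); L=(P-c)@np.c_[ex,ey]
for x0 in np.arange(-.11,.15,.02):
    m=(L[:,0]>x0)&(L[:,0]<x0+.02)&(P[:,2]>.05)&(P[:,2]<.13)&(abs(L[:,1])<.045); 
    if m.sum(): print(round(x0,2),m.sum(),'lat',np.median(L[m,1]).round(4),'z50,90',np.percentile(P[m,2],[50,90]).round(4))
```

```text
[ 0.53532705 -0.16242882  0.21437417] [2.74080922e-02 3.13891801e+00 1.00823892e-03] 14.925
blue 3 [36.33333333 27.        ] z 0.082 along 0.0432
blue 6 [67.5 33. ] z 0.0791 along -0.1014
-0.11 13 lat 0.0029 z50,90 [0.0793 0.0824]
-0.09 36 lat 0.0091 z50,90 [0.0816 0.088 ]
-0.07 43 lat 0.0136 z50,90 [0.0809 0.0894]
-0.05 39 lat 0.0112 z50,90 [0.0799 0.0895]
-0.03 30 lat 0.0117 z50,90 [0.0835 0.0898]
-0.01 28 lat 0.0098 z50,90 [0.0829 0.0906]
0.01 29 lat 0.0101 z50,90 [0.0834 0.0897]
0.03 23 lat 0.0106 z50,90 [0.0831 0.0887]
0.05 13 lat 0.0052 z50,90 [0.0798 0.0839]
0.07 21 lat 0.0041 z50,90 [0.075  0.0828]
0.09 32 lat 0.0065 z50,90 [0.077  0.0831]
0.11 10 lat 0.0027 z50,90 [0.0779 0.0815]
0.13 5 lat 0.0027 z50,90 [0.077 0.078]
```

The pipette is seated level: its grip top reads 0.089–0.090 m all along (expected 0.089). Now the lid.

Emit:
move_arm(
  deltas=[
    [[0,0,0.03],[0.04,0.43,0],-0.2],
    [[0,0,0.058],[0.08,0.87,0],-0.2],
  ],
)

```text
time: 15.18
tool_pos: [0.5429, -0.0782, 0.2127]
tcp_rot: [-0.109, 3.139, -0.001]
wrist_force: [-0.1, -0.2, 0.9]
width: 0.598
```

Emit:
move_arm(
  deltas=[
    [[0,0,0],[0.04,0.43,0],-0.2],
    [[0,0,0],[0.08,0.87,0],-0.2],
  ],
)

```text
time: 15.42
tool_pos: [0.5509, 0.0093, 0.2127]
tcp_rot: [-0.108, 3.139, -0.001]
wrist_force: [0.6, -0.2, 1.2]
width: 0.596
```

Emit:
move_arm(
  deltas=[
    [[0,0,0],[0.04,0.43,0],-0.2],
    [[0,0,0],[0.08,0.87,0],-0.2],
  ],
)

```text
time: 15.68
tool_pos: [0.5591, 0.0964, 0.2127]
tcp_rot: [-0.108, 3.139, -0.001]
wrist_force: [0.3, 0.3, 0.5]
width: 0.603
```

Emit:
move_arm(
  deltas=[
    [[0,0,0],[0.04,0.43,0],-0.2],
    [[0,0,0],[0.08,0.87,0],-0.2],
  ],
)

```text
time: 15.92
tool_pos: [0.5672, 0.1834, 0.2126]
tcp_rot: [-0.108, 3.139, -0.001]
wrist_force: [0.5, -0.5, 0.3]
width: 0.598
```

Emit:
move_arm(
  deltas=[
    [[0,0,0],[0.05,0.43,-0.2],-0.2],
    [[0,0,0],[0.09,0.87,-0.4],-0.2],
    [[0,0,0],[0.09,0.87,-0.4],-0.2],
    [[0,0,0],[0.09,0.87,-0.4],-0.2],
    [[0,0,0],[0.09,0.87,-0.4],-0.2],
  ],
)

```text
time: 16.55
tool_pos: [0.5765, 0.2686, 0.1734]
tcp_rot: [-0.107, 3.139, 0.0]
wrist_force: [0.5, -0.3, -0.4]
width: 0.603
```

Run:
```python
from h import *
s=status.read_state(); T=s['tool_pos']; print(T,s['tcp_rot'],s['time'])
p,d=grab('side'); q=proj('side',T+[0,0,.03])[0].astype(int); print(q)
vv,uu=np.mgrid[q[1]-35:q[1]+25,q[0]-30:q[0]+30]; uv=np.c_[uu.ravel(),vv.ravel()]; P=cloud('side',uv,d)
m=(P[:,2]>.13)&(abs(P[:,0]-T[0])<.03)&(abs(P[:,1]-T[1])<.08)
g=P[m]; o=np.argsort(g[:,2])[:40]; print((g[o]*1000).round(0).tolist()[::2])
```

```text
[0.57653066 0.26859915 0.17340545] [-1.07433758e-01  3.13850345e+00  9.93230842e-06] 16.55
[296 223]
[[565.0, 299.0, 205.0], [562.0, 298.0, 209.0], [568.0, 245.0, 210.0], [574.0, 303.0, 213.0], [576.0, 308.0, 214.0], [562.0, 299.0, 214.0], [583.0, 300.0, 214.0], [576.0, 305.0, 215.0], [570.0, 308.0, 218.0], [562.0, 299.0, 219.0], [564.0, 301.0, 220.0], [579.0, 310.0, 220.0], [567.0, 306.0, 220.0], [570.0, 307.0, 221.0], [576.0, 308.0, 222.0], [582.0, 302.0, 225.0], [569.0, 308.0, 227.0], [576.0, 305.0, 228.0], [572.0, 307.0, 230.0], [569.0, 308.0, 232.0]]
```

Emit:
move_arm(
  deltas=[
    [[0,0,0],[0.02,0.03,-0.2],-0.2],
    [[0,0,0],[0.02,0.03,-0.5],-0.2],
    [[0,0,0],[0.02,0.03,-0.75],-0.2],
    [[0,0,0],[0.02,0.03,-0.9],-0.2],
    [[0,0,0],[0.02,0.03,-0.9],-0.2],
  ],
)

```text
time: 17.23
tool_pos: [0.5765, 0.2719, 0.0804]
tcp_rot: [0.109, -3.136, 0.002]
wrist_force: [0.1, -0.0, 0.6]
width: 0.6
```

Emit:
move_arm(
  deltas=[
    [[0,0,0],[0,0,-0.1],-0.2],
    [[0,0,0],[0,0,-0.25],-0.2],
    [[0,0,0],[0,0,-0.38],-0.2],
    [[0,0,0],[0,0,-0.38],-0.2],
  ],
)

```text
time: 17.73
tool_pos: [0.5764, 0.2721, 0.0425]
tcp_rot: [0.11, -3.136, 0.002]
wrist_force: [-0.8, 0.7, -1.0]
width: 0.599
```

Run:
```python
from h import *
s=status.read_state(); T=s['tool_pos']; print(T,s['wrist_force'],s['time'])
p,d=grab('side'); q=proj('side',[.57,.272,.083])[0].astype(int); print(q)
c=p[q[1]-45:q[1]+30,q[0]-50:q[0]+50,::-1]; cv2.imwrite('pics/g6.png',cv2.resize(c,(800,600),interpolation=cv2.INTER_CUBIC))
```

```text
[0.57635339 0.27212433 0.04247989] [-0.7692674   0.71479975 -1.02807599] 17.725
[300 250]
```

View pics/g6.png

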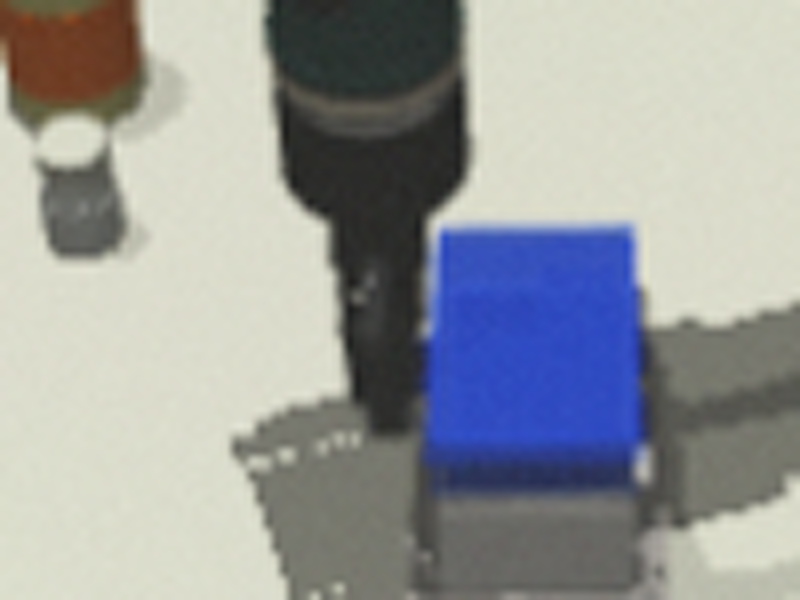

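The near finger at (385,400) stands in front of the tab, a few mm clear of the lid wall (425). I close.

Emit:
move_arm(
  deltas=[
    [[0,0,0],[0,0,0],0.1],
    [[0,0,0],[0,0,0],0.25],
    [[0,0,0],[0,0,0],0.35],
    [[0,0,0],[0,0,0],0.5],
    [[0,0,0],[0,0,0],0.7],
    [[0,0,0],[0,0,0],1],
    [[0,0,0],[0,0,0],1],
  ],
  grip_force=25,
)

```text
time: 18.65
tool_pos: [0.5784, 0.2741, 0.0454]
tcp_rot: [-0.11, 3.138, 0.003]
wrist_force: [0.6, 4.8, 2.7]
width: 0.295
```

Emit:
move_arm(
  deltas=[
    [[0,0,0],[-0.01,0.005,0.07],1],
    [[0,0,0],[-0.026,0.005,0.136],1],
    [[0,0,0],[-0.045,0.003,0.2],1],
    [[0,0,0],[-0.069,0,0.267],1],
    [[0,0,0],[-0.1,0,0.33],1],
    [[0,0,0],[-0.13,0,0.392],1],
    [[0,0,0],[-0.168,0,0.45],1],
    [[0,0,0],[-0.206,0,0.508],1],
    [[0,0,0],[-0.206,0,0.508],1],
  ],
)

```text
time: 19.77
tool_pos: [0.5558, 0.2725, 0.095]
tcp_rot: [0.11, -3.137, 0.001]
wrist_force: [-3.5, 5.1, -3.6]
width: 0.298
```

```bash
cat > lid.py <<'E'
from h import *
def lidangle():
    s=status.read_state(); print(s['tool_pos'].round(4),s['wrist_force'].round(1),s['torque'].round(2),s['width'].round(3),s['time'])
    a=np.radians(4); ex=np.array([np.cos(a),np.sin(a),0]); ey=np.array([-ex[1],ex[0],0]); c=np.array([.5164,.2673,0])
    for n in('side','top'):
        p,d=grab(n); q=proj(n,[.5,.267,.13])[0].astype(int)
        vv,uu=np.mgrid[q[1]-50:q[1]+50,q[0]-50:q[0]+50]; uv=np.c_[uu.ravel(),vv.ravel()]
        im=p[uv[:,1],uv[:,0]].astype(int); b=(im[:,2]-im[:,0]>40)&(d[uv[:,1],uv[:,0]]>0)
        P=cloud(n,uv[b],d); L=np.c_[(P-c)@ex,(P-c)@ey,P[:,2]]
        # +y side wall (side cam): principal outline; top plate (top cam): plane fit
        if n=='top':
            m=(abs(L[:,1])<.058)&(L[:,2]>.075)&(abs(L[:,0])<.09); A=L[m]
        else:
            m=(L[:,1]>.045)&(L[:,1]<.075)&(L[:,2]>.06)&(abs(L[:,0])<.09); A=L[m]
            h=cv2.convexHull((A[:,[0,2]]*1000).astype(np.float32)); print(' side wall rect',cv2.minAreaRect(h),len(A)); continue
        best=None;rng=np.random.default_rng(0)
        for _ in range(300):
            i=rng.choice(len(A),2,False); v=A[i[1]]-A[i[0]]; th=np.arctan2(v[2],v[0])%np.pi
            r=(A[:,2]-A[i[0],2])*np.cos(th)-(A[:,0]-A[i[0],0])*np.sin(th); k=(abs(r)<.004).sum()
            if best is None or k>best[0]: best=(k,th,abs(r)<.004)
        I=A[best[2]][:,[0,2]]; v=np.linalg.svd(I-I.mean(0))[2][0]; print(' top plane deg',np.degrees(np.arctan2(v[1],v[0]))%180,best[0],len(A),'offset from hinge', ((I.mean(0)-[-.044,.07])@[-abs(v[1]),abs(v[0])]*1000).round(1))
    return
lidangle()
E
python3 lid.py
```

```text
Traceback (most recent call last):
  File "lid.py", line 23, in <module>
    lidangle()
    ~~~~~~~~^^
  File "lid.py", line 3, in lidangle
    s=status.read_state(); print(s['tool_pos'].round(4),s['wrist_force'].round(1),s['torque'].round(2),s['width'].round(3),s['time'])
                                                                                                       ^^^^^^^^^^^^^^^^
AttributeError: 'float' object has no attribute 'round'
```

```bash
sed -i "s/s\['width'\].round(3)/s['width']/" lid.py; python3 lid.py
```

```text
[0.5558 0.2725 0.095 ] [-3.5  5.1 -3.6] [0.71 0.31 0.03] 0.29768922577093987 19.775
 side wall rect ((-4.608879089355469, 92.48945617675781), (83.34759521484375, 74.76193237304688), 28.589801788330078) 321
 top plane deg 29.26906157623864 304 389 offset from hinge 33.9
```

Lid at 29.3° (top-plate offset from the hinge 33.9 mm, expected 34). I carry on to 60°.

Emit:
move_arm(
  deltas=[
    [[0,0,0],[-0.044,0,0.053],1],
    [[0,0,0],[-0.09,0,0.104],1],
    [[0,0,0],[-0.14,0,0.152],1],
    [[0,0,0],[-0.193,0,0.196],1],
    [[0,0,0],[-0.25,-0.005,0.237],1],
    [[0,0,0],[-0.308,-0.01,0.274],1],
    [[0,0,0],[-0.37,-0.015,0.307],1],
    [[0,0,0],[-0.41,-0.015,0.325],1],
    [[0,0,0],[-0.41,-0.015,0.325],1],
  ],
)

```text
time: 21.0
tool_pos: [0.5162, 0.2701, 0.1283]
tcp_rot: [-0.11, 3.139, -0.003]
wrist_force: [0.6, -6.4, -5.1]
width: 0.297
```

```bash
python3 lid.py
```

```text
[0.5162 0.2701 0.1283] [ 0.6 -6.4 -5.1] [-0.99 -0.09 -0.08] 0.296574845252193 21.0
 side wall rect ((-34.549739837646484, 149.271728515625), (92.65553283691406, 184.57212829589844), 15.610525131225586) 339
 top plane deg 55.519540368395624 344 457 offset from hinge 34.3
```

```bash
cat > lid2.py <<'E'
from h import *
a=np.radians(4); ex=np.array([np.cos(a),np.sin(a),0]); ey=np.array([-ex[1],ex[0],0]); c=np.array([.5164,.2673,0])
D=[]
for k in range(6): p,d=grab('top'); D.append(d)
d=np.median(D,0).astype(np.float32); hsv=cv2.cvtColor(p,cv2.COLOR_RGB2HSV)
m=((p[:,:,2].astype(int)-p[:,:,0])>40).astype(np.uint8); k,l,s,ce=cv2.connectedComponentsWithStats(m)
q=proj('top',[.49,.24,.15])[0].astype(int); m=(l==l[q[1],q[0]]).astype(np.uint8)
for er in(3,5):
    e=cv2.erode(m,np.ones((er,er))); v,u=np.where(e); P=cloud('top',np.c_[u,v],d); L=np.c_[(P-c)@ex,(P-c)@ey,P[:,2]]
    for it in range(6):
        cen=L.mean(0); n=np.linalg.svd(L-cen)[2][2]; r=(L-cen)@n; L=L[abs(r)<max(2*np.median(abs(r))*1.48,.002)]
    n=n*np.sign(n[2]); print(er,len(v),len(L),'normal',n.round(3),'tilt',np.degrees(np.arctan2(-n[0],n[2])).round(2),'rms',r.std().round(4),'off',((np.r_[cen[0]+.044,cen[2]-.07])@[n[0],n[2]]*1000).round(1),'z',L[:,2].min().round(3),L[:,2].max().round(3),'x',L[:,0].min().round(3),L[:,0].max().round(3))
    for y0 in(-.06,-.03,.0,.03):
        w=L[(L[:,1]>=y0)&(L[:,1]<y0+.03)]; 
        if len(w)>10: vv=np.linalg.svd((w-w.mean(0))[:,[0,2]])[2][0]; print('  y',y0,len(w),(np.degrees(np.arctan2(vv[1],vv[0]))%180).round(1))
# outline along the free top edge: highest rows of the mask, rays onto z for each angle
for th in(54,56,58,60,62):
    t=np.radians(th); R=lambda x,z:(-.044+x*np.cos(t)-z*np.sin(t),.07+x*np.sin(t)+z*np.cos(t))
    X=[c+ex*R(x,z)[0]+ey*y+[0,0,R(x,z)[1]] for x,z,y in((2,34,-61),(2,34,61),(86,34,-61),(86,34,61),(86,0,-61),(86,0,61)) for x,z,y in((x/1e3,z/1e3,y/1e3),)]
    print(th,'top',proj('top',X).round(1).tolist(),'side',proj('side',X)[1::2].round(1).tolist(),proj('side',X)[::2].round(1).tolist())
p,_=grab('side'); o=[]
for n in('top','side'):
    p=load(n)[0]; q=proj(n,[.5,.267,.13])[0].astype(int); x,y=q-[40,50]; print(n,'origin',x,y); o.append(cv2.resize(p[y:y+100,x:x+80,::-1],(400,500),interpolation=cv2.INTER_CUBIC))
cv2.imwrite('pics/lid.png',np.hstack(o))
E
python3 lid2.py
```

```text
3 310 221 normal [-0.833 -0.001  0.554] tilt 56.37 rms 0.0007 off 33.8 z 0.097 0.162 x -0.066 -0.022
  y -0.06 115 56.3
  y -0.03 106 56.5
5 225 177 normal [-0.832  0.003  0.555] tilt 56.32 rms 0.0007 off 33.9 z 0.103 0.162 x -0.063 -0.022
  y -0.06 95 56.3
  y -0.03 82 56.3
54 top [[255.3, 218.4], [221.4, 221.5], [250.7, 202.5], [215.2, 205.8], [251.3, 195.3], [216.4, 198.5]] side [[338.3, 261.9], [322.6, 247.7], [313.9, 252.2]] [[337.1, 234.7], [322.4, 220.6], [314.4, 225.0]]
56 top [[255.4, 218.6], [221.5, 221.7], [250.8, 203.4], [215.2, 206.7], [251.2, 195.9], [216.3, 199.2]] side [[338.5, 262.1], [323.6, 247.5], [314.7, 251.8]] [[337.3, 234.9], [323.4, 220.4], [315.1, 224.6]]
58 top [[255.5, 218.8], [221.6, 221.9], [250.8, 204.3], [215.2, 207.6], [251.2, 196.6], [216.2, 199.9]] side [[338.8, 262.3], [324.6, 247.4], [315.5, 251.4]] [[337.5, 235.1], [324.3, 220.3], [315.8, 224.3]]
60 top [[255.5, 219.0], [221.7, 222.1], [250.8, 205.2], [215.2, 208.5], [251.2, 197.3], [216.1, 200.5]] side [[339.0, 262.5], [325.7, 247.3], [316.3, 251.1]] [[337.7, 235.3], [325.3, 220.1], [316.6, 223.9]]
62 top [[255.6, 219.2], [221.8, 222.3], [250.9, 206.2], [215.2, 209.4], [251.1, 198.0], [216.0, 201.2]] side [[339.2, 262.7], [326.7, 247.2], [317.1, 250.8]] [[337.8, 235.5], [326.2, 220.0], [317.4, 223.6]]
top origin 194 153
side origin 281 190
```

A clean plane fit (rms 0.7 mm, offset 33.8 mm) gives 56.3°, so I add 3.7°.

Emit:
move_arm(
  deltas=[
    [[0,0,0],[-0.02,-0.003,0.01],1],
    [[0,0,0],[-0.042,-0.006,0.02],1],
    [[0,0,0],[-0.063,-0.008,0.029],1],
    [[0,0,0],[-0.063,-0.008,0.029],1],
    [[0,0,0],[-0.063,-0.008,0.029],1],
  ],
)

```text
time: 22.08
tool_pos: [0.5102, 0.2697, 0.131]
tcp_rot: [-0.11, 3.139, -0.002]
wrist_force: [0.6, -5.4, -5.5]
width: 0.299
```

```bash
python3 lid2.py | grep -v "^[56][0-9] top"; python3 -c "
from h import *
s=status.read_state(); print(s['tool_pos'],s['wrist_force'],s['width'],s['time'],s['joint_vel'].round(3))"
```

```text
3 294 206 normal [-0.864  0.001  0.503] tilt 59.79 rms 0.0008 off 33.9 z 0.095 0.163 x -0.067 -0.028
  y -0.06 105 59.8
  y -0.03 99 60.0
5 210 162 normal [-0.861  0.     0.508] tilt 59.48 rms 0.0007 off 34.2 z 0.102 0.163 x -0.064 -0.028
  y -0.06 86 59.4
  y -0.03 76 59.6
top origin 194 153
side origin 281 190
[0.51023962 0.26970056 0.13099093] [ 0.5624422  -4.06240917 -6.52380018] 0.29903366966237904 22.425 [ 0.001  0.    -0.    -0.002  0.001  0.   ]
```

Run:
```python
from h import *
p,d=grab('side'); a=np.radians(-14.75); ex=np.array([np.cos(a),np.sin(a),0]); ey=np.array([-ex[1],ex[0],0]); c=np.array([.5408,-.2678,0])
q=proj('side',[.54,-.27,.07])[0].astype(int); x,y=q-[45,30]; vv,uu=np.mgrid[y:y+60,x:x+90]; P=cloud('side',np.c_[uu.ravel(),vv.ravel()],d); L=(P-c)@np.c_[ex,ey]
for x0 in(-.07,-.03,.03,.07,.11):
    m=(L[:,0]>x0)&(L[:,0]<x0+.02)&(P[:,2]>.05)&(P[:,2]<.13)&(abs(L[:,1])<.045); print(x0,m.sum(),np.percentile(P[m,2],90).round(4))
print(order.finish_job())
```

```text
-0.07 31 0.0886Traceback (most recent call last):
  File "<stdin>", line 5, in <module>
    return _quantile_unchecked(
        a, q, axis, out, overwrite_input, method, keepdims, weights)
    return _ureduce(a,
                    func=_quantile_ureduce_func,
    ...<5 lines>...
                    overwrite_input=overwrite_input,
                    method=method)
    r = func(a, **kwargs)
    result = _quantile(arr,
                       quantiles=q,
    ...<2 lines>...
                       out=out,
                       weights=wgt)
    slices_having_nans = np.isnan(arr[-1, ...])
                                  ~~~^^^^^^^^^
IndexError: index -1 is out of bounds for axis 0 with size 0
```

The arm now hides part of the rest from the side camera. The part still visible reads 0.0886, the same as before. I hand the job in.

```bash
python3 -c "
from h import *
print(order.finish_job())"
```

```text
the job is handed in; nothing more can be done
None
```

The pipette lies released in the grey rest. The middle box's lid was being held by its tab at about 59.6° when I handed the job in at about 22.5 s.

- **Missed first grasp:** the first close on the pipette caught nothing and did not visibly move it. The depth image put the real fingertips about 27 mm above the reported TCP height. I corrected for that, and the second grasp held.
- **Pipette:** I lowered it until the wrist felt about 10 N of contact, centred it, and opened the gripper. After release the top of its grip measured 0.089–0.090 m along its whole length, where level seating gives 0.089. The final re-check was partial because the arm hid most of the rest from the side camera. The part still visible read 0.0886 m.
- **Lid:** final plane fits gave 59.5–59.8° with 0.7–0.8 mm scatter, still pinched at 25 N. Before the last correction, the camera read 56.3° while the arm's travel implied 58.5–60°. I trusted the camera and added 3.7°. The lid never went near upright.
- **Not checked:** I had used all 12 pictures, so I did not view the final lid pose or the bystanders. No move showed an unexpected contact force.

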